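# Open the gauge cabinet past its safety hook

### The arm

A 6-joint arm with a two-finger parallel gripper is mounted at the origin on a cart in front of the work surface, level with it; the furniture and walls round the work are solid. World frame = base frame: x ahead of the robot, y to its left, z up, the work surface at z = 0. Lengths are in m, angles in rad, forces in N, time in s.
With the tool pointing down it reaches from about 0.4 to 0.825 m from the base axis. Payload 7 kg.
Tool frame: the origin (TCP) lies on the front face of the gripper's body, between the roots of the fingers; the fingertips stand 66 mm ahead of it and the grasp point (between the pads) lies 47 mm ahead of it; z points along the fingers, y is the line along which they close (so a half turn about z gives the same grasp; the last joint's range is limited). The gripper opens to 88 mm and grips with 3 to 60 N. Pads are 19 mm wide; open, the fingers measure 130 mm over their backs; the gripper's body (78 mm by 193 mm) begins 47 mm behind the grasp point.
Start: joints at [1.46, 0.359, 0.012, 0, -1.224, -0.288], TCP at [0.262, 0.622, 0.292] pointing down, gripper open.
Joint ranges: [-3.07, 3.07], [-1.43, 2.12], [-1.02, 1.25], [-3.03, 1.67], [-3.05, -0], [-3.03, 3.03]. Speed limits (rad/s): [2.39, 2.39, 3.01, 3.14, 3.14, 3.14].

### API

Orientations are given as [roll, pitch, yaw] about the fixed x, y, z axes, in that order (R = Rz(yaw) Ry(pitch) Rx(roll)).
In Python, from station import arm gives the robot as it stands. The module is installed in compiled form; this text tells all that it offers.
- The arm moves only by the tool move_arm, never from a script. Its argument "increments" is a list of rows, each an object of numbers: "jaw": the gripper command: -1 is shut, 1 is fully open, values between are in proportion; "dx", "dy", "dz": the shift along the tool's x, y, z in m; "twist": the turn about the tool's z in rad. A call has 1 to 12 rows; each row shifts and turns the commanded pose from where the row before left it, along the tool's axes as they then stand; what a row does not reach is not made up. A row lasts 1/12 s, in which the tool goes at most 41.7 mm and 7.16 degrees, less where a joint would pass 70% of its speed; a pose out of reach is approached as far as the arm can. A call is refused whole if a number of a shift passes 0.0417 or a number of a turn 0.125, either way. A call with a gripper value outside its range is refused whole. The fingers move at their own pace and stop on an object; "force" is the grip in N (left out, the last holds). Time passes only in rows, so rows that do not move let the fingers close. It gives the time, the measured TCP pose, the force, the opening and the grip force at its end, in the units of the state.
- arm.get_state(): the state, without advancing time (a new reading comes with each control period).
- arm.grab_frame(name): name is "scene" or "side" or "wrist"; returns the picture (384x512x3 uint8, blue, green, red); there is no depth.
- arm.camera_info(name): a dict with "K" (3x3 intrinsics, pixels), "k1" (the pictures are not rectified: a ray, as slopes to the right and down, at radius r is drawn at 1 + k1 r^2 times it, then the intrinsics apply), "extrinsics" (4x4, takes a point from camera to world coordinates). Camera axes: x right, y down, z forward; pixel columns grow to the right and rows downward; lengths in m; the calibration is good to about 2 mm. A picture is of the moment at which its call begins: read the wrist's pose just before it. camera_info takes no time and is no camera call; for the wrist camera it gives the pose at the moment of the call.
- arm.job_done(): hands the job in; it is judged then, once.
Trained networks look in the newest picture that a camera, given by its name, has taken for a name from the list of things; names that differ only in an ending like _2 or _b are one class to them, and where a whole thing is asked for, a point or a joint stands for the part that bears it (a point fixed in the world has none). Each returns a list of dicts, best first, with "score" (0 to 1); they miss things now and then, are a little off and sometimes report something else, mostly with a low value. They report only what shows in the picture. A call takes as long as a camera call.
- arm.find_in(camera, name): "position" ([x, y, z] in m, in world coordinates, good to about 4 mm: the middle of the surface that is visible of it).
- arm.silhouettes(camera, name): "pixels" (384x512 bool, what is visible of it).
- arm.pinpoint(camera, name): "position" ([x, y, z] in m, in world coordinates, good to about 4 mm: a listed point, or the origin of a listed thing).
The state is a dict: "t": time; "q": joint angles; "qd": joint speeds; "joint_efforts": joint torques, N m; "eef_pos": TCP position; "ee_rot": TCP orientation; "force": force on the tool from outside, world axes, zero at the start; "moment": the same for the moment, N m; "width": finger opening in m; "gripper_force": force on a finger pad.
Only numpy, scipy, OpenCV 4.12 (cv2) and the standard library are available. Lean on these libraries where they do the work, as an engineer would, in place of code of your own. Each camera call takes 0.05 s, during which the arm holds its last target. There are 200 camera calls.

### The job

The door of the small gauge cabinet stands ajar, held by the sprung safety hook behind it. Reach down through the gap behind the top of the door, press the hook down off its catch, draw the door towards you while the hook is held down, and swing it wide open, to about a right angle. Do not force anything, and leave the ring on top of the cabinet and the things around it where they are.

Things in the scene. Friction and masses are not known exactly. Their poses are not given: they have to be found in the camera images.
- gauge_cabinet: grey sheet-steel cabinet fixed on the bench, 120 deep (x) x 186 wide (y) x 165 mm high. Origin: centre of its underside; -x is the front, z up. Its top's front edge (x = -60 mm) is the far side of the gap behind the door: the gap at the hook is 135 mm x sine of the door's angle, 40 to 48 mm, open from above
- door_hinge (a point): point on the door's upright hinge axis, level with the cabinet's top, at x = -76, y = +93 mm (front left corner) in the cabinet's frame; it lies on the door's OUTER face. Axes as the cabinet's; does not move with the door
- cabinet_door (a joint): angle of the door, rad: 0 shut, grows as its free right-hand (-y) edge swings out towards the robot, limit 1.75. Steel door 186 mm wide from hinge axis to free edge, 16 mm thick, its top flush with the cabinet's. Turns easily (0.06 N m) and stays where it is left. It starts ajar at 0.30 to 0.35; the hook stops it at 0.36
- safety_hook (a joint): angle of the sprung hook, rad: 0 up, grows as it is pressed down, limit 0.5. Steel strap 18 mm wide, pivoted on the door's inner face 135 mm from the hinge axis, reaching 80 mm straight back from the door; its upturned end stands behind the catch. From 0.18 on it clears the catch; hold it down until the door is past 0.60, then it may spring up
- thumb_pad (a point): middle of the top of the ribbed black pad on the hook, 20 x 20 x 17 mm, seen in the gap 22 mm below the door's top; it lies 19 to 39 mm behind the door's inner face. Pressing its top 4 mm down turns the hook by about 0.24, 7 mm by about 0.4, with 3 to 11 N. Between pad and door it is free to 12 mm below the pad's top
- catch (a point): lower end of the catch, a fixed steel tongue 22 wide x 34 mm long that hangs from the cabinet's ceiling, 18 mm behind the top's front edge; the hook's upturned end overlaps it by 12 mm
- setting_ring: black knurled ring with steel faces, 62 mm across, 18 mm high, lying loose on the cabinet's top at the left rear; origin at the centre of its underside
- screw_jar: clear jar with dark lid and small balls, 48 mm across, 58 mm high, standing to the right of the cabinet; origin at the centre of its underside
- test_cup: plain aluminium cup, 67 mm across, 58 mm high, standing to the left of the cabinet; origin at the centre of its underside
- plug_gauge: plug gauge with black hexagonal handle, 108 mm long (its y), 19 mm thick, lying in front of the cabinet to the right, outside the door's swing; origin at the centre of its underside

How it is judged:
By the outcome, as a careful person would: the job done as asked, in the order asked, and still so for the second after the job is handed in, with the robot touching nothing.
It also fails if it takes over 40 s, if anything falls off the work surface, if the arm or the gripper's body presses on something with over 40 N, if the wrist force passes 120 N, or if a joint passes its speed limit or range.

## Working session

There is one attempt and no reset: what is moved stays moved. The work goes in short steps, Python scripts to look and compute and a tool call to move; the robot and the scene stay as the last step left them, time stands still between calls to the robot, and variables do not carry over. Pictures are saved under pics/ and viewed, at most 10 in all, crops included, and the job is handed in when it is done.

Besides the shell and the picture viewer there is one more tool, called as name([rows], argument=value, ...), one row to a line, values as JSON. move_arm: Moves the arm, as the interface text tells. Its arguments: {"type":"object","properties":{"increments":{"type":"array"},"force":{"type":"number"}},"required":["increments"]}

```bash
mkdir -p pics; python3 - <<'E'
from station import arm
import cv2,numpy as np
s=arm.get_state(); print(s)
for c in("scene","side","wrist"):
    f=arm.grab_frame(c); cv2.imwrite(f"pics/{c}0.png",f)
    i=arm.camera_info(c); print(c,np.round(i["extrinsics"],3).tolist())
    for n in("gauge_cabinet","door_hinge","thumb_pad","catch","setting_ring","screw_jar","test_cup","plug_gauge"):
        r=arm.pinpoint(c,n); print(n,[(np.round(x["position"],4).tolist(),round(x["score"],2)) for x in r[:2]])
a=cv2.imread("pics/scene0.png");b=cv2.imread("pics/side0.png")
E
```

```text
{'t': 0.0, 'q': array([ 1.46009940e+00,  3.59374853e-01,  1.10484246e-02, -3.76052741e-04,
       -1.22412275e+00, -2.88102199e-01]), 'qd': array([-0.00136039, -0.00072774,  0.00041263,  0.00070801,  0.00075018,
       -0.00059378]), 'joint_efforts': array([ 7.34117912e-04, -5.82710373e+01,  2.93064415e+01,  6.99800581e+00,
        6.95346709e-03, -1.59070282e-04]), 'eef_pos': array([0.26196816, 0.62165882, 0.29122118]), 'ee_rot': array([ 3.13990747e+00, -1.30735496e-04, -3.98927081e-01]), 'force': array([-0.13450241,  0.38572847,  0.1121074 ]), 'moment': array([-0.06446738, -0.00292098,  0.00417186]), 'gripper_force': 0.0, 'width': 0.0879201884517628}
scene [[0.43, -0.629, 0.648, -0.053], [-0.903, -0.29, 0.318, -0.339], [-0.012, -0.722, -0.692, 0.767], [0.0, 0.0, 0.0, 1.0]]
gauge_cabinet [([0.6171, 0.0088, 0.002], 0.73)]
door_hinge [([0.5711, 0.1175, 0.1644], 0.61)]
thumb_pad [([0.525, -0.0182, 0.1404], 0.51)]
catch [([0.555, -0.04, 0.1179], 0.93), ([0.4213, -0.1008, -0.0026], 0.2)]
setting_ring [([0.6465, 0.0466, 0.1638], 0.83), ([0.4248, -0.1028, -0.0019], 0.57)]
screw_jar [([0.58
[... 241 characters left out ...]
0.698, 0.717], [0.0, 0.0, 0.0, 1.0]]
gauge_cabinet [([0.6193, 0.0044, -0.0], 0.65)]
door_hinge [([0.567, 0.118, 0.1712], 0.75)]
thumb_pad [([0.5823, -0.1512, -0.003], 0.62), ([0.5292, -0.0218, 0.1424], 0.58)]
catch [([0.5573, -0.0401, 0.1194], 0.87)]
setting_ring [([0.6423, 0.0466, 0.1631], 0.97)]
screw_jar [([0.584, -0.1547, -0.0039], 0.5)]
test_cup [([0.6056, 0.1722, 0.0015], 0.58), ([0.5298, -0.0225, 0.1447], 0.34)]
plug_gauge [([0.4209, -0.1012, -0.0006], 0.56)]
wrist [[-0.388, -0.882, -0.269, 0.337], [-0.922, 0.371, 0.113, 0.589], [0.0, 0.291, -0.957, 0.384], [0.0, 0.0, 0.0, 1.0]]
gauge_cabinet []
door_hinge []
thumb_pad []
catch []
setting_ring []
screw_jar []
test_cup []
plug_gauge []
```

View pics/scene0.png

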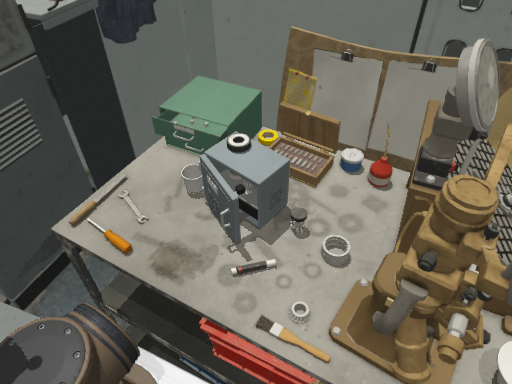

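View pics/side0.png

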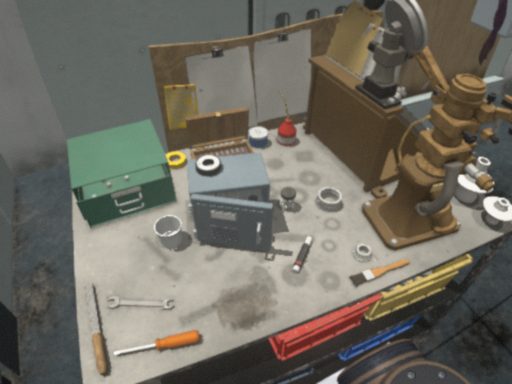

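The scene view shows the cabinet near (245,185) with its door ajar and the pad in the gap near (238,188). The side view shows the door front near (232,220). The area around the door swing is clear. Next I'll bring the wrist camera over the gap.

move_arm([
  {"jaw":1,"dx":0.028,"dy":0.028,"dz":-0.004},
  {"dx":0.028,"dy":0.028,"dz":-0.004},
  {"dx":0.028,"dy":0.028,"dz":-0.004},
  {"dx":0.028,"dy":0.028,"dz":-0.004},
  {"dx":0.028,"dy":0.028,"dz":-0.004},
  {"dx":0.028,"dy":0.028,"dz":-0.004},
  {"dx":0.028,"dy":0.028,"dz":-0.004},
  {"dx":0.028,"dy":0.028,"dz":-0.004},
  {"dx":0.028,"dy":0.028,"dz":-0.004},
  {"dx":0.028,"dy":0.028,"dz":-0.004},
  {"dx":0.028,"dy":0.028},
  {"dx":0.028,"dy":0.028},
])

```text
$.increments[0]: bad value
```

move_arm([
  {"dx":0.028,"dy":0.028},
  {"dx":0.028,"dy":0.028},
  {"dx":0.028,"dy":0.028},
  {"dx":0.028,"dy":0.028},
  {"dx":0.028,"dy":0.028},
  {"dx":0.017,"dy":0.012},
  {"twist":0.1},
  {"twist":0.1},
  {"dx":0},
  {"dx":0},
])

```text
$.increments[0]: bad value
```

```bash
python3 - <<'E'
from station import arm
import cv2,numpy as np
s=arm.get_state(); print(s["t"],s["eef_pos"],s["ee_rot"],s["force"],s["q"])
f=arm.grab_frame("wrist"); cv2.imwrite("pics/w1.png",f)
for n in("gauge_cabinet","door_hinge","thumb_pad","catch","setting_ring"):
    r=arm.pinpoint("wrist",n); print(n,[(np.round(x["position"],4).tolist(),round(x["score"],2)) for x in r[:2]])
E
```

```text
1.35 [0.26210756 0.62198672 0.29214256] [ 3.14152147e+00 -1.27383638e-05 -3.98782333e-01] [-0.22213856  0.41908069 -0.44084134] [ 1.46010820e+00  3.58611614e-01  1.18779135e-02 -8.51982619e-06
 -1.22413450e+00 -2.88091314e-01]
gauge_cabinet []
door_hinge []
thumb_pad []
catch []
setting_ring []
```

View pics/w1.png

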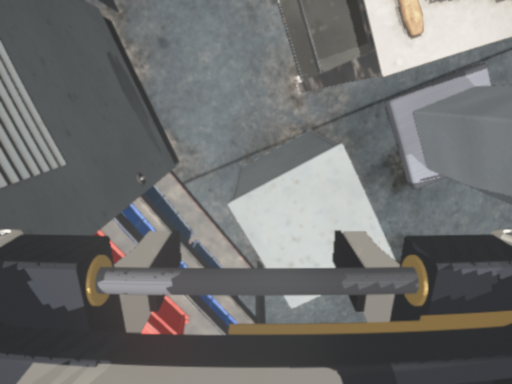

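The arm hasn't moved. The picture shows the open fingers at about (150,270) and (365,270). The rows probably need all five numbers.

move_arm([
  {"jaw":1,"dx":0.028,"dy":0.028,"dz":-0.004,"twist":0},
  {"jaw":1,"dx":0.028,"dy":0.028,"dz":-0.004,"twist":0},
  {"jaw":1,"dx":0.028,"dy":0.028,"dz":-0.004,"twist":0},
  {"jaw":1,"dx":0.028,"dy":0.028,"dz":-0.004,"twist":0},
  {"jaw":1,"dx":0.028,"dy":0.028,"dz":-0.004,"twist":0},
  {"jaw":1,"dx":0.028,"dy":0.028,"dz":-0.004,"twist":0},
  {"jaw":1,"dx":0.028,"dy":0.028,"dz":-0.004,"twist":0},
  {"jaw":1,"dx":0.028,"dy":0.028,"dz":-0.004,"twist":0},
  {"jaw":1,"dx":0.028,"dy":0.028,"dz":-0.004,"twist":0},
  {"jaw":1,"dx":0.028,"dy":0.028,"dz":-0.004,"twist":0},
  {"jaw":1,"dx":0.028,"dy":0.028,"dz":0,"twist":0},
  {"jaw":1,"dx":0.028,"dy":0.028,"dz":0,"twist":0},
])

```text
t: 2.65
eef_pos: [0.4416, 0.1801, 0.333]
ee_rot: [-3.14, -0.001, -0.398]
force: [0.9, 0.8, 0.3]
width: 0.0872
gripper_force: 0.0
```

move_arm([
  {"jaw":1,"dx":0.028,"dy":0.028,"dz":0,"twist":0},
  {"jaw":1,"dx":0.028,"dy":0.028,"dz":0,"twist":0},
  {"jaw":1,"dx":0.028,"dy":0.028,"dz":0,"twist":0},
  {"jaw":1,"dx":0.028,"dy":0.028,"dz":0,"twist":0},
  {"jaw":1,"dx":0.028,"dy":0.028,"dz":0,"twist":0},
  {"jaw":1,"dx":0.017,"dy":0.012,"dz":0,"twist":0},
  {"jaw":1,"dx":0,"dy":0,"dz":0,"twist":0.1},
  {"jaw":1,"dx":0,"dy":0,"dz":0,"twist":0.1},
  {"jaw":1,"dx":0,"dy":0,"dz":0,"twist":0},
  {"jaw":1,"dx":0,"dy":0,"dz":0,"twist":0},
])

```text
t: 3.48
eef_pos: [0.5269, -0.0192, 0.3322]
ee_rot: [-3.141, -0.0, -0.596]
force: [-0.3, 0.3, -0.4]
width: 0.0873
gripper_force: 0.0
```

```bash
python3 - <<'E'
from station import arm
import cv2,numpy as np
s=arm.get_state(); print(s["t"],s["eef_pos"],s["ee_rot"],s["force"],s["q"])
f=arm.grab_frame("wrist"); cv2.imwrite("pics/w2.png",f)
for n in("gauge_cabinet","door_hinge","thumb_pad","catch","setting_ring"):
    r=arm.pinpoint("wrist",n); print(n,[(np.round(x["position"],4).tolist(),round(x["score"],2)) for x in r[:2]])
E
```

```text
3.4833 [ 0.52690043 -0.01924659  0.33220877] [-3.14148159e+00 -5.61423394e-05 -5.96050404e-01] [-0.27022691  0.25749953 -0.3519813 ] [ 3.35790070e-01  8.92022024e-02 -2.47938471e-01 -2.24287183e-05
 -1.23353302e+00  6.38963276e-01]
gauge_cabinet []
door_hinge [([0.567, 0.1147, 0.1663], 0.77)]
thumb_pad [([0.5241, -0.0201, 0.1414], 0.8), ([0.6448, 0.0442, 0.1639], 0.61)]
catch []
setting_ring [([0.6411, 0.0405, 0.1603], 0.85)]
```

View pics/w2.png

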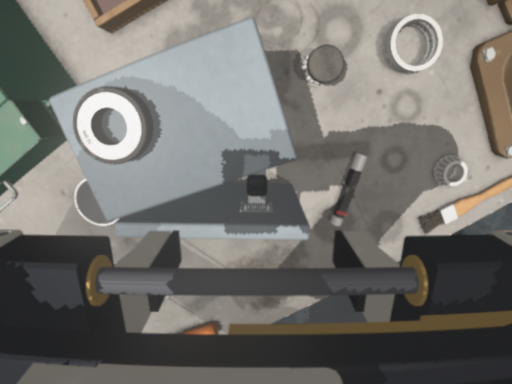

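The wrist view shows the cabinet top with corners near (52,98), (252,18) and (296,158). The ring is at (110,125), the pad at (257,186), and the door top runs as a strip at y≈222–238. I'll zoom in for precise pixels.

```bash
cat > h.py <<'E'
from station import arm
import cv2,numpy as np
def toplane(cam,px,z):
    i=arm.camera_info(cam);K=np.array(i["K"],float);T=np.array(i["extrinsics"])
    d=np.array([i["k1"],0,0,0,0],float)
    n=cv2.undistortPoints(np.array(px,float).reshape(-1,1,2),K,d).reshape(-1,2)
    r=np.c_[n,np.ones(len(n))]@T[:3,:3].T
    return T[:3,3]+r*((z-T[2,3])/r[:,2:])
E
python3 - <<'E'
import cv2
f=cv2.imread("pics/w2.png")[140:250,90:330]
f=cv2.convertScaleAbs(f,alpha=1.6,beta=20)
cv2.imwrite("pics/w2c.png",cv2.resize(f,None,fx=3.3,fy=3.3,interpolation=cv2.INTER_CUBIC))
from h import *
for n,p,z in(("top",[(52,98),(252,18),(296,158)],.165),("doortop in",[(120,224),(307,226)],.165),("doortop out",[(115,236),(308,238)],.165),("pad",[(247,177),(267,176),(267,193),(247,193),(257,185)],.143)):
    print(n,toplane("wrist",p,z).round(4).tolist())
E
```

```text
top [[0.6962, 0.0746, 0.165], [0.6484, -0.0977, 0.165], [0.5366, -0.067, 0.165]]
doortop in [[0.5761, 0.1006, 0.165], [0.4774, -0.0419, 0.165]]
doortop out [[0.5697, 0.113, 0.165], [0.4666, -0.0364, 0.165]]
pad [[0.5423, -0.019, 0.143], [0.5325, -0.0352, 0.143], [0.5185, -0.0259, 0.143], [0.5293, -0.01, 0.143], [0.5305, -0.0225, 0.143]]
```

View pics/w2c.png

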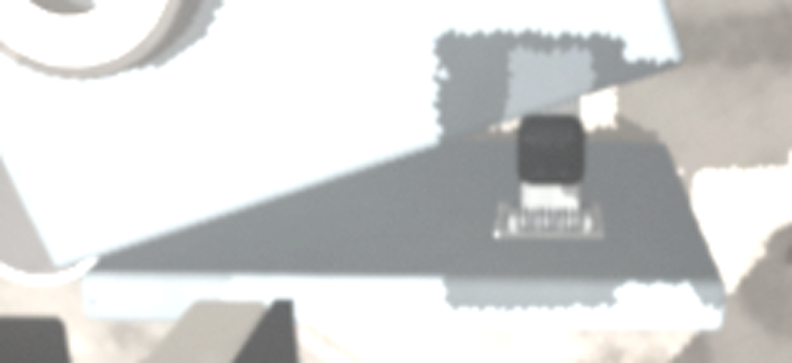

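move_arm([
  {"jaw":-1,"dx":-0.0045,"dy":0,"dz":0.015,"twist":0.006},
  {"jaw":-1,"dx":0,"dy":0,"dz":0.015,"twist":0},
  {"jaw":-1,"dx":0,"dy":0,"dz":0.01,"twist":0},
  {"jaw":-1,"dx":0,"dy":0,"dz":0.01,"twist":0},
  {"jaw":-1,"dx":0,"dy":0,"dz":0.01,"twist":0},
  {"jaw":-1,"dx":0,"dy":0,"dz":0.01,"twist":0},
  {"jaw":-1,"dx":0,"dy":0,"dz":0.01,"twist":0},
  {"jaw":-1,"dx":0,"dy":0,"dz":0.01,"twist":0},
  {"jaw":-1,"dx":0,"dy":0,"dz":0,"twist":0},
  {"jaw":-1,"dx":0,"dy":0,"dz":0,"twist":0},
], force=10)

```text
t: 4.62
eef_pos: [0.5231, -0.0167, 0.2416]
ee_rot: [3.14, 0.001, -0.605]
force: [-0.0, 0.7, 0.5]
width: 0.0266
gripper_force: 0.0
```

```bash
python3 - <<'E'
from h import *
s=arm.get_state(); print(s["t"],s["eef_pos"],s["ee_rot"],s["force"],s["width"])
a=arm.grab_frame("wrist")[110:300,100:400]; b=arm.grab_frame("scene")[120:260,180:320]
cv2.imwrite("pics/w3.png",np.vstack([cv2.resize(a,(600,380)),np.hstack([cv2.resize(b,(220,220),interpolation=cv2.INTER_CUBIC),np.zeros((220,380,3),np.uint8)])]))
E
```

```text
4.6167 [ 0.52308606 -0.01671378  0.24158193] [ 3.14042747e+00  6.87852998e-04 -6.04727947e-01] [-0.044592    0.7007044   0.50816446] 0.026645843247023387
```

View pics/w3.png

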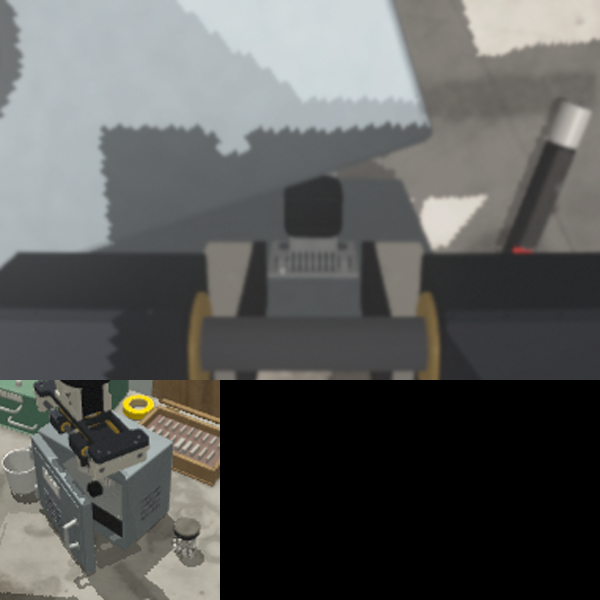

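The crop shows the pad at (313,207), centred between the closing fingers at (230,270) and (395,270). The scene inset shows the gripper above the gap and clear of the ring. Now I'll finish closing and go down to the pad.

move_arm([
  {"jaw":-1,"dx":0,"dy":0,"dz":0,"twist":0},
  {"jaw":-1,"dx":0,"dy":0,"dz":0,"twist":0},
  {"jaw":-1,"dx":0,"dy":0,"dz":0,"twist":0},
  {"jaw":-1,"dx":0,"dy":0,"dz":0,"twist":0},
  {"jaw":-1,"dx":0,"dy":0,"dz":0,"twist":0},
  {"jaw":-1,"dx":0,"dy":0,"dz":0.006,"twist":0},
  {"jaw":-1,"dx":0,"dy":0,"dz":0.006,"twist":0},
  {"jaw":-1,"dx":0,"dy":0,"dz":0.006,"twist":0},
  {"jaw":-1,"dx":0,"dy":0,"dz":0.006,"twist":0},
  {"jaw":-1,"dx":0,"dy":0,"dz":0.004,"twist":0},
  {"jaw":-1,"dx":0,"dy":0,"dz":0,"twist":0},
  {"jaw":-1,"dx":0,"dy":0,"dz":0,"twist":0},
])

```text
t: 5.72
eef_pos: [0.5231, -0.0167, 0.2138]
ee_rot: [3.141, 0.0, -0.605]
force: [-0.9, 0.0, -0.8]
width: 0.0008
gripper_force: 0.0
```

move_arm([
  {"jaw":-1,"dx":0,"dy":0,"dz":0.002,"twist":0},
  {"jaw":-1,"dx":0,"dy":0,"dz":0.002,"twist":0},
  {"jaw":-1,"dx":0,"dy":0,"dz":0,"twist":0},
  {"jaw":-1,"dx":0,"dy":0,"dz":0,"twist":0},
])

```text
t: 6.05
eef_pos: [0.5232, -0.0166, 0.2102]
ee_rot: [3.142, 0.0, -0.605]
force: [0.2, -0.1, 1.1]
width: 0.0003
gripper_force: 0.0
```

move_arm([
  {"jaw":-1,"dx":0,"dy":0,"dz":0.002,"twist":0},
  {"jaw":-1,"dx":0,"dy":0,"dz":0,"twist":0},
  {"jaw":-1,"dx":0,"dy":0,"dz":0,"twist":0},
])

```text
t: 6.3
eef_pos: [0.5235, -0.0166, 0.2085]
ee_rot: [-3.141, -0.001, -0.605]
force: [-0.5, -0.3, 3.7]
width: 0.0005
gripper_force: 1.7
```

move_arm([
  {"jaw":-1,"dx":0,"dy":0,"dz":0.002,"twist":0},
  {"jaw":-1,"dx":0,"dy":0,"dz":0,"twist":0},
  {"jaw":-1,"dx":0,"dy":0,"dz":0,"twist":0},
])

```text
t: 6.55
eef_pos: [0.5235, -0.0169, 0.2067]
ee_rot: [-3.142, -0.001, -0.605]
force: [-0.2, -2.6, 5.5]
width: 0.0002
gripper_force: 2.8
```

Contact came at about z = 0.2095. Pressing on to about 6 mm of travel.

move_arm([
  {"jaw":-1,"dx":0,"dy":0,"dz":0.0015,"twist":0},
  {"jaw":-1,"dx":0,"dy":0,"dz":0.001,"twist":0},
  {"jaw":-1,"dx":0,"dy":0,"dz":0,"twist":0},
  {"jaw":-1,"dx":0,"dy":0,"dz":0,"twist":0},
])

```text
t: 6.88
eef_pos: [0.5236, -0.0172, 0.2045]
ee_rot: [3.141, -0.001, -0.605]
force: [-1.4, -3.2, 7.9]
width: 0.0006
gripper_force: 3.8
```

```bash
python3 - <<'E'
import numpy as np
H=np.array([.570,.1165]);P=np.array([.5234,-.0168]);r=P-H
# rows of equal turn: tool follows arc; twist +d = clockwise from above
for d in(.04,.06):
    R=np.array([[np.cos(d),np.sin(d)],[-np.sin(d),np.cos(d)]])
    v=R@r-r; y=-.605-0
    x=np.array([np.cos(y),np.sin(y)]);yy=np.array([np.sin(y),-np.cos(y)])
    print(d,v@x,v@yy)
for th in(.337,1.57):
    d=th-.337;R=np.array([[np.cos(d),np.sin(d)],[-np.sin(d),np.cos(d)]]);print(H+R@r)
E
```

```text
0.04 -0.0054742875210799825 0.0013901950944931367
0.06 -0.008231187301763077 0.002002908510494263
[ 0.5234 -0.0168]
[0.4287895  0.11628972]
```

move_arm([
  {"jaw":-1,"dx":-0.0055,"dy":0.0014,"dz":0.0005,"twist":0.04},
  {"jaw":-1,"dx":-0.0055,"dy":0.0014,"dz":0,"twist":0.04},
  {"jaw":-1,"dx":-0.0055,"dy":0.0014,"dz":0,"twist":0.04},
  {"jaw":-1,"dx":0,"dy":0,"dz":0,"twist":0},
])

```text
t: 7.22
eef_pos: [0.507, -0.0105, 0.204]
ee_rot: [3.141, -0.001, -0.727]
force: [-2.1, -3.9, 8.4]
width: 0.0006
gripper_force: 4.0
```

```bash
python3 - <<'E'
from h import *
s=arm.get_state(); print(s["t"],s["eef_pos"],s["ee_rot"],s["force"])
a=arm.grab_frame("wrist")[110:300,100:400]; b=arm.grab_frame("scene")[120:260,180:320];c=arm.grab_frame("side")[130:270,140:320]
cv2.imwrite("pics/w4.png",np.vstack([cv2.resize(a,(600,330)),np.hstack([cv2.resize(b,(270,270),interpolation=cv2.INTER_CUBIC),cv2.resize(c,(330,270),interpolation=cv2.INTER_CUBIC)])]))
E
```

```text
7.2167 [ 0.50696419 -0.01045538  0.20403024] [ 3.14139547e+00 -8.51669422e-04 -7.27064903e-01] [-2.05731568 -3.90453551  8.43087498]
```

View pics/w4.png

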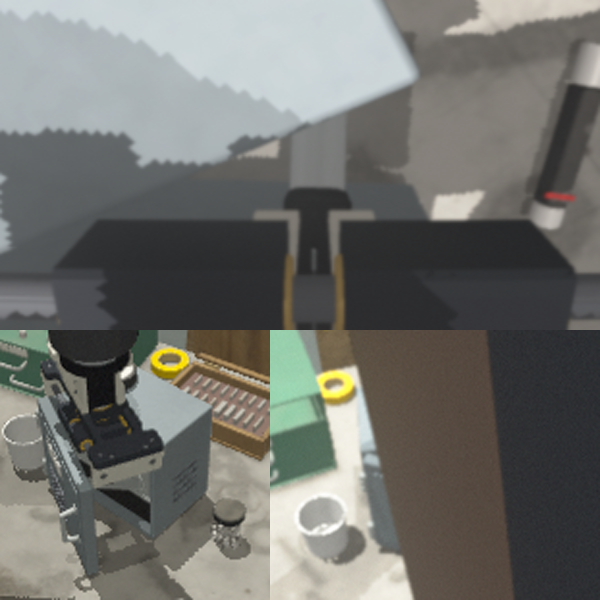

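The wrist crop shows the pad at (318,200) still under the fingers. The strap is coming clear of the top's edge and the door is following. I'll continue the arc.

move_arm([
  {"jaw":-1,"dx":-0.0055,"dy":0.0014,"dz":0,"twist":0.04},
  {"jaw":-1,"dx":-0.0055,"dy":0.0014,"dz":0,"twist":0.04},
  {"jaw":-1,"dx":-0.0055,"dy":0.0014,"dz":0,"twist":0.04},
  {"jaw":-1,"dx":-0.0055,"dy":0.0014,"dz":0,"twist":0.04},
  {"jaw":-1,"dx":-0.0055,"dy":0.0014,"dz":0,"twist":0.04},
  {"jaw":-1,"dx":-0.0055,"dy":0.0014,"dz":0,"twist":0.04},
])

```text
t: 7.87
eef_pos: [0.4785, 0.0077, 0.2039]
ee_rot: [3.141, -0.001, -0.966]
force: [-2.3, -4.3, 9.3]
width: 0.0001
gripper_force: 4.4
```

move_arm([
  {"jaw":-1,"dx":-0.0055,"dy":0.0014,"dz":0,"twist":0.04},
  {"jaw":-1,"dx":-0.0055,"dy":0.0014,"dz":0,"twist":0.04},
  {"jaw":-1,"dx":-0.0055,"dy":0.0014,"dz":0,"twist":0.04},
  {"jaw":-1,"dx":-0.0055,"dy":0.0014,"dz":0,"twist":0.04},
  {"jaw":-1,"dx":0,"dy":0,"dz":0,"twist":0},
])

```text
t: 8.28
eef_pos: [0.4617, 0.024, 0.2036]
ee_rot: [3.14, -0.0, -1.127]
force: [-4.3, -3.1, 8.8]
width: 0.0009
gripper_force: 4.2
```

```bash
python3 - <<'E'
from h import *
s=arm.get_state(); print(s["t"],s["eef_pos"],s["ee_rot"],s["force"],s["q"])
a=arm.grab_frame("wrist")[110:300,100:400]; b=arm.grab_frame("scene")[120:260,160:320]
cv2.imwrite("pics/w5.png",np.vstack([cv2.resize(a,(600,330)),np.hstack([cv2.resize(b,(310,270),interpolation=cv2.INTER_CUBIC),np.zeros((270,290,3),np.uint8)])]))
E
```

```text
8.2833 [0.46171265 0.02398545 0.20362923] [ 3.14025113e+00 -4.28434265e-04 -1.12699773e+00] [-4.28640561 -3.05191841  8.78669176] [ 4.79962619e-01  8.83190082e-02 -5.65734280e-01  4.77877740e-04
 -9.18099234e-01 -3.64548008e-02]
```

View pics/w5.png

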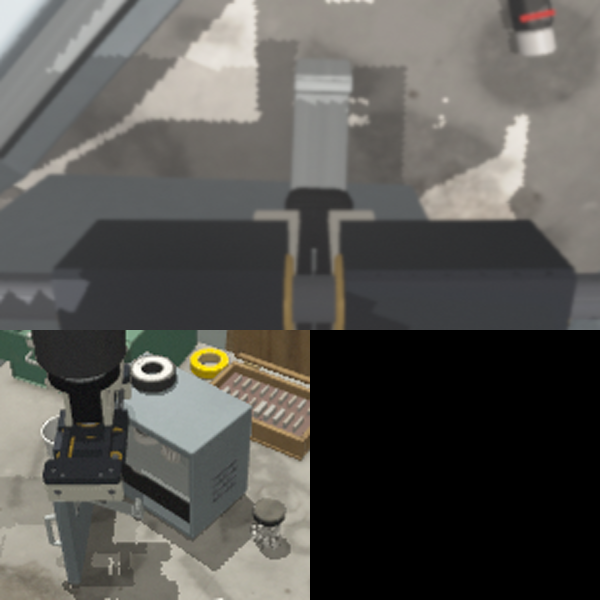

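The door is at about 0.86 with the hook end clear of the cabinet, strap end at (325,80), and the pad still held. I'll go on to a right angle.

move_arm([
  {"jaw":-1,"dx":-0.0055,"dy":0.0014,"dz":0,"twist":0.04},
  {"jaw":-1,"dx":-0.0055,"dy":0.0014,"dz":0,"twist":0.04},
  {"jaw":-1,"dx":-0.0055,"dy":0.0014,"dz":0,"twist":0.04},
  {"jaw":-1,"dx":-0.0055,"dy":0.0014,"dz":0,"twist":0.04},
  {"jaw":-1,"dx":-0.0055,"dy":0.0014,"dz":0,"twist":0.04},
  {"jaw":-1,"dx":-0.0055,"dy":0.0014,"dz":0,"twist":0.04},
  {"jaw":-1,"dx":-0.0055,"dy":0.0014,"dz":0,"twist":0.04},
  {"jaw":-1,"dx":-0.0055,"dy":0.0014,"dz":0,"twist":0.04},
  {"jaw":-1,"dx":-0.0055,"dy":0.0014,"dz":0,"twist":0.04},
])

```text
t: 9.13
eef_pos: [0.4358, 0.0674, 0.2034]
ee_rot: [3.14, -0.001, -1.487]
force: [-5.6, -3.2, 9.8]
width: 0.0006
gripper_force: 4.7
```

move_arm([
  {"jaw":-1,"dx":-0.0055,"dy":0.0014,"dz":0,"twist":0.04},
  {"jaw":-1,"dx":-0.0055,"dy":0.0014,"dz":0,"twist":0.04},
  {"jaw":-1,"dx":-0.0055,"dy":0.0014,"dz":0,"twist":0.04},
  {"jaw":-1,"dx":-0.0055,"dy":0.0014,"dz":0,"twist":0.04},
  {"jaw":-1,"dx":-0.0055,"dy":0.0014,"dz":0,"twist":0.04},
  {"jaw":-1,"dx":-0.0055,"dy":0.0014,"dz":0,"twist":0.04},
  {"jaw":-1,"dx":-0.0055,"dy":0.0014,"dz":0,"twist":0.04},
  {"jaw":-1,"dx":-0.0055,"dy":0.0014,"dz":0,"twist":0.04},
  {"jaw":-1,"dx":-0.0055,"dy":0.0014,"dz":0,"twist":0.04},
  {"jaw":-1,"dx":0,"dy":0,"dz":0,"twist":0},
  {"jaw":-1,"dx":0,"dy":0,"dz":0,"twist":0},
])

```text
t: 10.05
eef_pos: [0.4275, 0.1183, 0.2035]
ee_rot: [3.141, -0.0, -1.845]
force: [-6.4, 1.0, 9.0]
width: 0.0002
gripper_force: 4.3
```

Now I'll lift off gently, straight up.

move_arm([
  {"jaw":-1,"dx":0,"dy":0,"dz":-0.002,"twist":0},
  {"jaw":-1,"dx":0,"dy":0,"dz":-0.002,"twist":0},
  {"jaw":-1,"dx":0,"dy":0,"dz":-0.003,"twist":0},
  {"jaw":-1,"dx":0,"dy":0,"dz":-0.004,"twist":0},
  {"jaw":-1,"dx":0,"dy":0,"dz":-0.01,"twist":0},
  {"jaw":-1,"dx":0,"dy":0,"dz":-0.02,"twist":0},
  {"jaw":-1,"dx":0,"dy":0,"dz":-0.025,"twist":0},
  {"jaw":-1,"dx":0,"dy":0,"dz":-0.025,"twist":0},
  {"jaw":-1,"dx":0,"dy":0,"dz":-0.025,"twist":0},
  {"jaw":-1,"dx":0,"dy":0,"dz":-0.025,"twist":0},
  {"jaw":-1,"dx":0,"dy":0,"dz":0,"twist":0},
  {"jaw":-1,"dx":0,"dy":0,"dz":0,"twist":0},
])

```text
t: 11.05
eef_pos: [0.4283, 0.1183, 0.3454]
ee_rot: [-3.14, 0.002, -1.845]
force: [0.3, 0.2, -0.7]
width: 0.0004
gripper_force: 0.0
```

```bash
python3 - <<'E'
from h import *
s=arm.get_state(); print(s["t"],s["eef_pos"],s["force"])
a=arm.grab_frame("wrist"); b=arm.grab_frame("scene")[110:290,140:340]
cv2.imwrite("pics/w6.png",np.vstack([cv2.resize(a,(400,300)),cv2.resize(b,(400,300),interpolation=cv2.INTER_CUBIC)]))
for c in("wrist","scene"):
  for n in("door_hinge","thumb_pad","setting_ring"):
    print(c,n,[(np.round(x["position"],4).tolist(),round(x["score"],2)) for x in arm.pinpoint(c,n)[:2]])
E
```

```text
11.05 [0.42833944 0.11831336 0.3453986 ] [ 0.27900302  0.16509508 -0.69377323]
wrist door_hinge [([0.5671, 0.1147, 0.164], 0.6)]
wrist thumb_pad [([0.4228, 0.1153, 0.1439], 0.78)]
wrist setting_ring [([0.6447, 0.0383, 0.1636], 0.64)]
scene door_hinge [([0.5698, 0.1184, 0.1675], 0.59)]
scene thumb_pad [([0.4265, 0.1116, 0.1429], 0.6)]
scene setting_ring [([0.6436, 0.0433, 0.1669], 0.77)]
```

View pics/w6.png

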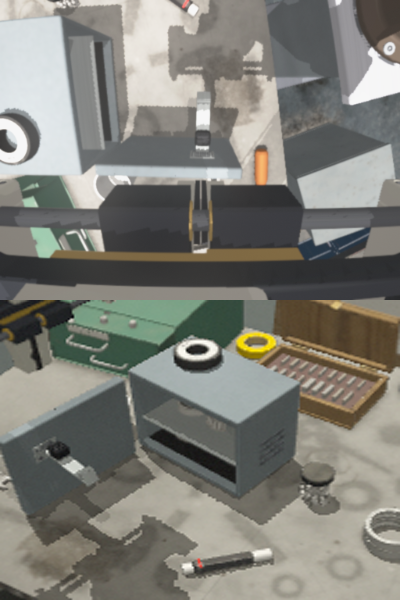

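The wrist view shows the door at about a right angle to the cabinet, with the pad at (203,138) and the gripper clear above. The scene view shows the ring at (198,352) and the other items undisturbed. The measured door angle is about 1.59 rad.

```bash
python3 -c "
from station import arm
print(arm.job_done())"
```

```text
the job is handed in; nothing more can be done
None
```

I pressed the hook down off its catch and drew the door open to about 1.59 rad (roughly a right angle) with the hook held down; the gripper is now clear above, nothing else in view was disturbed, and the job is handed in.

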